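# Spin-check a lab disc and brake it on its zero line

## Task

Check the bearing of the rotary-motion disc and leave it at zero for the next run: with a fingertip on the metal, flick the disc spinning, either way round, and let it coast untouched for at least four seconds. While it is still turning, brake it with a fingertip and leave it standing with its red line at the yellow pointer, your hand clear. Use light touches only, never gripping the disc, and leave the bottles, can and weight standing where they are.

Things in the scene. Friction and masses are not known exactly. Their poses are not given: they have to be found in the camera images.
- stand: Blue-grey tripod fixed to the bench. Origin on the bench under the disc's axis; z up; +x along the longest leg, on whose end the pointer's thin steel post (5 mm radius) stands 143 mm from the axis, beside the disc, its top and the yellow pointer at 102 mm. Everything else of it (legs to 152 and 128 mm out, bearing column, small thread pulley) stays below the disc's top.
- disc: Aluminium disc, 230 mm across, 10 mm thick, 1.1 kg (varies by a fifth), level on a vertical ball-bearing spindle, free to turn endlessly. Origin: centre of its flat top face, 100 mm above the bench; x along the red line, z up. Brass screw head in the middle (12 mm radius, 3 mm high). Pressed down it yields 1 mm per 4 N, to 6 mm (sprung bearing). Coasting, it loses 0.2 to 0.5 rad/s each second.
- zero_line (a point): Outer end of the red line painted on the disc's top, at the rim, 115 mm from the axis; the line is 6 mm wide and runs in to 55 mm from the axis. A fingertip pressed on the disc's top with 4 to 12 N grips it by friction (coefficient about 0.5 to 1): it can be swept round, stopped within about 0.2 s, or drawn along a few degrees.
- pointer_tip (a point): Tip of the yellow pointer, fixed on the stand, level with the disc's top face and 119 mm from the axis (4 mm off the rim). The red line's outer end must stop at this tip.
- glue_bottle: Bystander: white glue bottle with a long thin nozzle, purple label, 34 mm across, 118 mm tall. Origin under its centre.
- spray_bottle: Bystander: dark brown bottle with a white pump cap, 38 mm across, 118 mm tall. Origin under its centre.
- varnish_can: Bystander: varnish tin, 111 mm across, 118 mm tall. Origin under its centre.
- brass_weight: Bystander: brass laboratory weight with a small head, 40 mm across, 34 mm tall. Origin under its centre.

How it is judged:
On the way, in this order (a step that is already met when the one before it is completed fails the run):
1. the disc, flicked, coasts with nothing touching it for four seconds, turning all the while (contact force between anything else and disc below 0.1 N and angular speed of disc above 0.15 rad/s), for 4 s.
2. a fingertip touches the disc while it is still turning (contact force between the fingers and disc above 0.1 N and angular speed of disc above 0.1 rad/s).
At the end, for the whole second after the job is handed in: The disc stands still and untouched with the outer end of its red line within 8 mm (4 degrees) of the pointer's centreline, on the pointer's side, and the bottles, can and weight are within 20 mm of where they were (y of zero_line in the frame of stand between -0.008 and 0.008 m and x of zero_line in the frame of stand above 0.1 m and angular speed of disc below 0.03 rad/s and contact force between anything else and disc below 0.1 N and distance of each of glue_bottle, spray_bottle, varnish_can, brass_weight from where it was at the start of the episode below 0.02 m).
It fails at once if the glue bottle is pushed, lifted, carried or tipped (distance of glue_bottle from where it was at the start of the episode above 0.02 m or angle between glue_bottle's own z axis and vertical above 0.35 rad).
It fails at once if the spray bottle is pushed, lifted, carried or tipped (distance of spray_bottle from where it was at the start of the episode above 0.02 m or angle between spray_bottle's own z axis and vertical above 0.35 rad).
It fails at once if the varnish can is pushed, lifted, carried or tipped (distance of varnish_can from where it was at the start of the episode above 0.02 m or angle between varnish_can's own z axis and vertical above 0.35 rad).
It fails at once if the brass weight is pushed, lifted, carried or tipped (distance of brass_weight from where it was at the start of the episode above 0.02 m or angle between brass_weight's own z axis and vertical above 0.35 rad).
It fails at once if the disc is gripped or pressed hard (over 40 N) (contact force between any of the fingers, the arm and disc above 40 N).
It also fails if it takes over 51 s, if anything falls off the work surface, if the arm or the gripper's body presses on something with over 40 N, if the wrist force passes 120 N, or if a joint passes its speed limit or range.

## Robot

A 6-joint arm with a two-finger parallel gripper is mounted at the origin on the work surface. World frame = base frame: x ahead of the robot, y to its left, z up, the work surface at z = 0. Lengths are in m, angles in rad, forces in N, time in s.
With the tool pointing down it reaches from about 0.325 to 1 m from the base axis. Payload 5.1 kg.
Tool frame: the origin (TCP) lies at the very end of the fingers, on their centre line; the grasp point (between the pads) lies 19 mm behind it; z points along the fingers, y is the direction in which the jaws open and shut (so a half turn about z gives the same grasp; the last joint's range is limited). The gripper opens to 85 mm and grips with 20 to 120 N. Pads are 22 mm wide; open, the fingers measure 114 mm over their backs; the gripper's body (76 mm by 85 mm) begins 54 mm behind the grasp point. The pads swing forward as they close: fully open they stand 13 mm farther back than shut.
Start: joints at [1.084, 0.124, 1.65, -0, 1.367, -0.083], TCP at [0.255, 0.598, 0.231] pointing down, gripper open.
Joint ranges: [-2.61, 2.61], [-1.02, 2.33], [0.03, 2.71], [-1.35, 4.49], [0.32, 2.68], [-2.91, 2.91]. Speed limits (rad/s): [2.57, 2.57, 3.14, 3.14, 3.14, 3.14].

## Interface

Orientations are given as [roll, pitch, yaw] about the fixed x, y, z axes, in that order (R = Rz(yaw) Ry(pitch) Rx(roll)).
In Python, from bench import sensors, optics, workorder gives the robot as it stands. The module is installed in compiled form; this text tells all that it offers.
- The arm moves only by the tool arm_command, never from a script. Its arguments are lists of equal length, an entry for each row: "translation": the shift along the world's x, y, z in mm, a list of three; "delta_rot": the turn, a rotation vector about the world's x, y, z in degrees, a list of three; "claw": the finger opening in mm, from 0 to 85.4. In form: {"translation": [[dx, dy, dz], ...], "delta_rot": [[wx, wy, wz], ...], "claw": [claw, ...]}. A call has 1 to 8 rows; each row shifts and turns the commanded pose from where the row before left it; what a row does not reach is not made up. A row lasts 1/10 s, in which the tool goes at most 50 mm and 8.59 degrees, less where a joint would pass 70% of its speed; a pose out of reach is approached as far as the arm can. A call is refused whole if a number of a shift passes 50 or a number of a turn 8.59, either way. A call with a gripper value outside its range is refused whole. The fingers move at their own pace and stop on an object; "newtons" is the grip in N (left out, the last holds). Time passes only in rows, so rows that do not move let the fingers close. It gives the time, the measured TCP pose, the force and the opening at its end, in the units of the state.
- sensors.get_obs(): the state, without advancing time (a new reading comes with each control period).
- optics.read_camera(name): name is "scene" or "top" or "wrist"; returns a dict with "color" (420x560x3 uint8, blue, green, red), "z_map" (420x560 float32, m along the optical axis (not along the pixel's ray), 0 where there is no reading), "fx", "fy", "cx", "cy" (pixels), "rvec" (rotation vector, rad) and "tvec" (3), from world to camera coordinates, as OpenCV has them; the wrist camera has in their place "tool_from_camera" (4x4, takes a point from camera to tool coordinates, whose origin is the TCP and whose axes are the flange's). Camera axes: x right, y down, z forward; pixel columns grow to the right and rows downward; lengths in m; the calibration is good to about 2 mm. A picture is of the moment at which its call begins: read the wrist's pose just before it.
- workorder.job_done(): hands the job in, once; it reports no verdict.
The state is a dict: "clock": time; "joints": joint angles; "joint_vel": joint speeds; "tau": joint torques, N m; "eef_pos": TCP position; "tcp_rot": TCP orientation; "contact_force": force on the tool from outside, world axes, zero at the start; "wrist_torque": the same for the moment, N m; "grip_width": opening from 0.0 (shut) to 1.0 (fully open).
Only numpy, scipy, OpenCV 4.12 (cv2) and the standard library are available. Lean on these libraries where they do the work, as an engineer would, in place of code of your own. Each camera call takes 0.05 s, during which the arm holds its last target. There are 200 camera calls.

## Working session

There is one attempt and no reset: what is moved stays moved. The work goes in short steps, Python scripts to look and compute and a tool call to move; the robot and the scene stay as the last step left them, time stands still between calls to the robot, and variables do not carry over. Pictures are saved under pics/ and viewed, about 8 in all and at most 12, crops included, and the job is handed in when it is done.

Besides the shell and the picture viewer there is one more tool, called after "Request:" by a JSON object that holds its "op" and its "data". arm_command: Moves the arm, as the interface text tells. Its arguments: {"type":"object","properties":{"translation":{"type":"array"},"delta_rot":{"type":"array"},"claw":{"type":"array"},"newtons":{"type":"number"}},"required":["translation","delta_rot","claw"]}

```bash
mkdir -p pics
cat > h.py <<'E'
import numpy as np, cv2
from bench import sensors, optics, workorder
def cam(n):
    c=optics.read_camera(n); c['R']=cv2.Rodrigues(np.array(c['rvec'],float))[0] if 'rvec' in c else None
    return c
def ray(c,u,v,z):
    d=np.array([(u-c['cx'])/c['fx'],(v-c['cy'])/c['fy'],1.]);R=c['R'];t=np.array(c['tvec'],float).ravel()
    o=-R.T@t; w=R.T@d; return o+w*(z-o[2])/w[2]
def pts(c):
    v,u=np.indices(c['z_map'].shape);z=c['z_map']
    P=np.stack([(u-c['cx'])/c['fx']*z,(v-c['cy'])/c['fy']*z,z],-1)
    return (P-np.array(c['tvec'],float).ravel())@c['R']
E
python3 - <<'E'
from h import *
print(sensors.get_obs())
for n in('top','scene'):
    c=cam(n);cv2.imwrite(f'pics/{n}0.png',c['color']);print(n,c['R'].T@-np.array(c['tvec']).ravel(),c['fx'])
E
```

```text
{'clock': 0.0, 'joints': array([ 1.08437764e+00,  1.24500240e-01,  1.65167926e+00, -2.58224068e-05,
        1.36749284e+00, -8.26017441e-02]), 'joint_vel': array([-1.08172563e-03, -1.71969744e-03, -4.26530765e-04, -8.93210068e-06,
       -4.42792656e-05, -1.80619568e-04]), 'tau': array([ 3.61583516e-03, -4.23607528e+01, -3.65462530e+01,  1.17257096e-04,
        6.93654831e-03, -2.43635299e-05]), 'eef_pos': array([0.25515241, 0.59716173, 0.23005305]), 'tcp_rot': array([-3.13951797e+00, -1.46397324e-04,  2.73778080e+00]), 'contact_force': array([-0.32584674, -0.16381527, -0.00215166]), 'wrist_torque': array([ 0.01472276, -0.04026805,  0.01542491]), 'grip_width': 0.9984509917513243}
top [ 4.25674570e-01 -6.94415514e-04  1.49654638e+00] 511.5348593937099
scene [1.24608433 0.73223588 0.77643689] 469.30759955480545
```

View pics/top0.png

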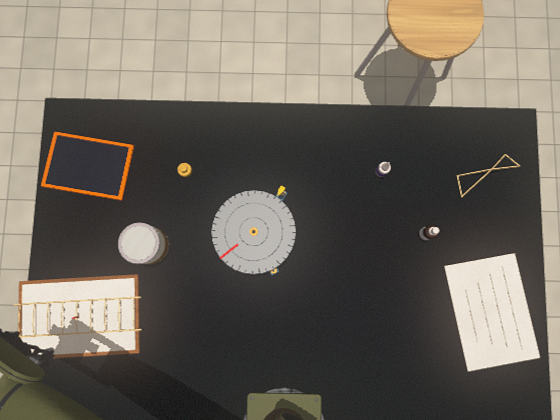

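View pics/scene0.png

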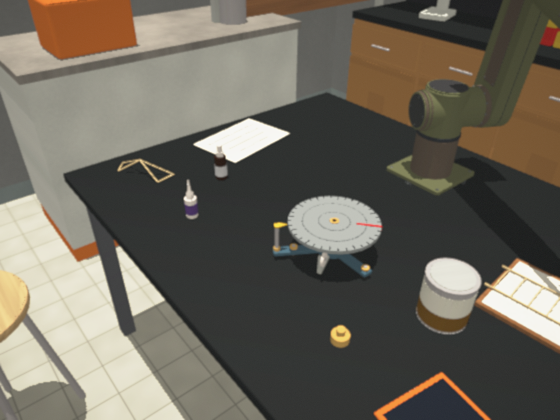

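The top view shows the disc at (254,232), yellow pointer at (281,190) and the red line from (238,245) out to (221,258). Bystanders are the can (142,243), weight (184,170), glue (384,168) and spray bottle (430,232). I'll measure these next.

```bash
cat >> h.py <<'E'
def redang(c,C,lo=.06,hi=.112):
    h=cv2.cvtColor(c['color'],cv2.COLOR_BGR2HSV)
    m=((h[...,0]<8)|(h[...,0]>172))&(h[...,1]>120)&(h[...,2]>90)
    v,u=np.nonzero(m); P=np.array([ray(c,a,b,.1)[:2] for a,b in zip(u,v)]).reshape(-1,2)-C
    r=np.hypot(*P.T); P=P[(r>.05)&(r<.12)]
    d=P.sum(0); return np.arctan2(d[1],d[0]),len(P)
E
python3 - <<'E'
from h import *
c=cam('top');I=c['color'];h=cv2.cvtColor(I,cv2.COLOR_BGR2HSV)
# disc: gray bright region near
g=((h[...,1]<45)&(h[...,2]>100)).astype('uint8'); g[:,:205]=0;g[:,300:]=0;g[:185]=0;g[280:]=0
g=cv2.morphologyEx(g,cv2.MORPH_CLOSE,np.ones((9,9)))
k=max(cv2.findContours(g,0,1)[0],key=cv2.contourArea);k=cv2.convexHull(k)
W=np.array([ray(c,*p,.1)[:2] for p in k[:,0]]).astype('float32');(x,y),r=cv2.minEnclosingCircle(W)
print('disc',x,y,r)
e=cv2.fitEllipse(k);print('ell',ray(c,*e[0],.1),e)
b=(h[...,0]>15)&(h[...,0]<35)&(h[...,1]>140)
for nm,(u0,u1,v0,v1) in dict(screw=(245,263,224,240),ptr=(270,295,180,200)).items():
    v,u=np.nonzero(b[v0:v1,u0:u1]);print(nm,u.mean()+u0,v.mean()+v0,ray(c,u.mean()+u0,v.mean()+v0,.1),len(u))
    if nm=='ptr':
        Y=np.array([ray(c,a+u0,d+v0,.1)[:2] for a,d in zip(u,v)])
S=ray(c,*e[0],.1)[:2]
D=Y-S; print('ptr ang',np.degrees(np.arctan2(*D.mean(0)[::-1])),np.hypot(*D.T).min(),np.hypot(*D.T).max())
a,n=redang(c,S);print('red',np.degrees(a),n)
P=pts(c)
for nm,(u,v) in dict(can=(139,243),wt=(184,169),glue=(384,168),spray=(434,231),disc=(240,215),cx=(275,271)).items(): print(nm,P[v,u])
# tall things above 6cm in neighbourhood
E
```

```text
disc 0.5449269413948059 0.08639781177043915 0.12416654080152512
ell [0.54253535 0.09317619 0.1       ] ((253.8604278564453, 232.1170654296875), (84.4793472290039, 85.96913146972656), 170.07879638671875)
screw 253.3235294117647 231.1764705882353 [0.54507661 0.09472918 0.1       ] 34
ptr 280.75555555555553 189.46666666666667 [0.66249845 0.02267433 0.1       ] 45
ptr ang -30.44230071895532 0.1243414468483679 0.1506947320468113
red 127.94727182215631 48
can [0.50469037 0.40056638 0.11480513]
wt [0.72852152 0.3082897  0.0289457 ]
glue [ 0.73402875 -0.26699426  0.08145835]
spray [ 0.55525159 -0.39403549  0.12009159]
disc [0.58860306 0.13269379 0.10107932]
cx [0.43920928 0.03415616 0.03221149]
```

Request:
{"op": "arm_command", "data": {"translation": [[20,-44,0],[20,-44,0],[20,-44,0],[20,-44,0],[20,-44,0],[20,-44,0],[20,-44,0],[20,-44,0]], "delta_rot": [[0,0,0],[0,0,0],[0,0,0],[0,0,0],[0,0,0],[0,0,0],[0,0,0],[0,0,0]], "claw": [0,0,0,0,0,0,0,0], "newtons": 20}}

```text
clock: 0.95
eef_pos: [0.4156, 0.2438, 0.2312]
tcp_rot: [3.141, 0.0, 2.738]
contact_force: [0.9, 0.6, -0.2]
grip_width: 0.0
```

Request:
{"op": "arm_command", "data": {"translation": [[20,-44,0],[20,-44,0],[0,-15,-30],[0,0,-40],[0,0,-35],[0,0,-5]], "delta_rot": [[0,0,0],[0,0,0],[0,0,0],[0,0,0],[0,0,0],[0,0,0]], "claw": [0,0,0,0,0,0]}}

```text
clock: 1.55
eef_pos: [0.4517, 0.1416, 0.1161]
tcp_rot: [-3.136, -0.008, 2.737]
contact_force: [-0.7, -0.3, -1.0]
grip_width: -0.002
```

Request:
{"op": "arm_command", "data": {"translation": [[6,0,0],[0,0,0],[0,0,-6]], "delta_rot": [[0,0,0],[0,0,0],[0,0,0]], "claw": [0,0,0]}}

```text
clock: 1.85
eef_pos: [0.464, 0.1434, 0.1186]
tcp_rot: [3.138, 0.005, 2.738]
contact_force: [0.2, 0.7, 0.8]
grip_width: -0.001
```

Request:
{"op": "arm_command", "data": {"translation": [[0,0,-5],[0,0,-2],[0,0,0]], "delta_rot": [[0,0,0],[0,0,0],[0,0,0]], "claw": [0,0,0]}}

```text
clock: 2.15
eef_pos: [0.4611, 0.1427, 0.1081]
tcp_rot: [-3.141, -0.0, 2.738]
contact_force: [-0.8, -0.2, 0.1]
grip_width: -0.001
```

Request:
{"op": "arm_command", "data": {"translation": [[0,0,-4],[0,0,-2],[0,0,-1],[0,0,0]], "delta_rot": [[0,0,0],[0,0,0],[0,0,0],[0,0,0]], "claw": [0,0,0,0]}}

```text
clock: 2.55
eef_pos: [0.4613, 0.1427, 0.1011]
tcp_rot: [-3.141, -0.0, 2.738]
contact_force: [0.5, -0.0, -0.4]
grip_width: 0.003
```

Request:
{"op": "arm_command", "data": {"translation": [[0,0,-1],[0,0,-1],[0,0,-0.5],[0,0,0]], "delta_rot": [[0,0,0],[0,0,0],[0,0,0],[0,0,0]], "claw": [0,0,0,0]}}

```text
clock: 2.95
eef_pos: [0.4616, 0.1428, 0.0991]
tcp_rot: [3.141, 0.0, 2.738]
contact_force: [-0.8, -0.3, 1.8]
grip_width: 0.0
```

Request:
{"op": "arm_command", "data": {"translation": [[0,0,-1],[0,0,-0.5],[0,0,0]], "delta_rot": [[0,0,0],[0,0,0],[0,0,0]], "claw": [0,0,0]}}

```text
clock: 3.25
eef_pos: [0.4617, 0.1429, 0.0978]
tcp_rot: [3.141, 0.0, 2.738]
contact_force: [-1.3, 0.4, 4.0]
grip_width: 0.004
```

Request:
{"op": "arm_command", "data": {"translation": [[0,0,-0.7],[0,-6,0],[0,-14,0],[0,-24,0],[0,-28,0],[0,-28,20],[0,-20,40],[0,0,40]], "delta_rot": [[0,0,0],[0,0,0],[0,0,0],[0,0,0],[0,0,0],[0,0,0],[0,0,0],[0,0,0]], "claw": [0,0,0,0,0,0,0,0]}}

```text
clock: 4.05
eef_pos: [0.4603, 0.0207, 0.196]
tcp_rot: [-3.14, -0.003, 2.735]
contact_force: [1.5, 1.1, 0.8]
grip_width: 0.004
```

```bash
cat > m.py <<'E'
from h import *
import sys
for i in range(int(sys.argv[1])):
    t=sensors.get_obs()['clock'];c=cam('top');a,n=redang(c,np.array([.5437,.0938]));print(round(t,3),round(np.degrees(a),1),n)
if len(sys.argv)>2: cv2.imwrite('pics/'+sys.argv[2],c['color'])
E
python3 m.py 6 top1.png
```

```text
4.05 0.0 0
4.1 0.0 0
4.15 0.0 0
4.2 -98.2 50
4.25 -88.6 50
4.3 -79.6 50
```

View pics/top1.png

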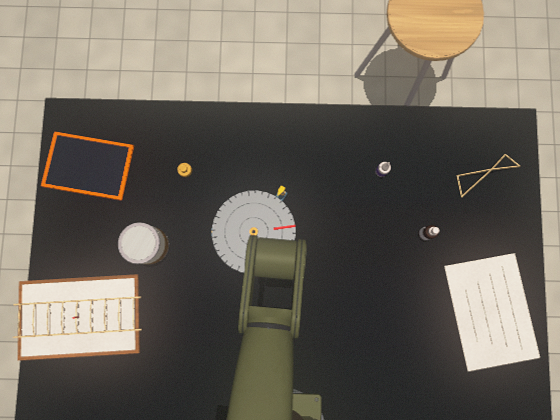

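Request:
{"op": "arm_command", "data": {"translation": [[0,10,0],[0,20,0],[0,25,-20],[0,18,-30],[0,0,-20],[0,0,-12],[0,0,0],[0,0,0]], "delta_rot": [[0,0,0],[0,0,0],[0,0,0],[0,0,0],[0,0,0],[0,0,0],[0,0,0],[0,0,0]], "claw": [0,0,0,0,0,0,0,0]}}

```text
clock: 5.15
eef_pos: [0.4615, 0.0958, 0.1147]
tcp_rot: [-3.142, -0.0, 2.738]
contact_force: [-1.0, 0.1, -0.0]
grip_width: 0.002
```

```bash
python3 m.py 4
```

```text
5.15 66.6 49
5.2 74.6 48
5.25 82.5 51
5.3 91.0 46
```

Request:
{"op": "arm_command", "data": {"translation": [[0,0,0],[0,0,0],[0,0,0],[0,0,0],[0,0,0],[0,0,0],[0,0,0],[0,0,0]], "delta_rot": [[0,0,0],[0,0,0],[0,0,0],[0,0,0],[0,0,0],[0,0,0],[0,0,0],[0,0,0]], "claw": [0,0,0,0,0,0,0,0]}}

```text
clock: 6.15
eef_pos: [0.4614, 0.0957, 0.1146]
tcp_rot: [-3.142, -0.0, 2.738]
contact_force: [0.8, 0.8, 0.3]
grip_width: -0.001
```

```bash
python3 m.py 15 ; python3 -c "
from h import *;print(sensors.get_obs()['eef_pos'])"
```

```text
6.15 -138.7 37
6.2 -131.4 46
6.25 -124.3 50
6.3 -117.1 49
6.35 -109.9 49
6.4 -102.8 50
6.45 -95.8 51
6.5 -88.5 48
6.55 -81.9 48
6.6 -75.0 51
6.65 -68.2 49
6.7 -61.6 50
6.75 -54.9 48
6.8 -48.4 47
6.85 -41.6 48
[0.46141917 0.09568708 0.11462447]
```

Request:
{"op": "arm_command", "data": {"translation": [[0,0,-4],[0,0,-3],[0,0,-2],[0,0,-1],[0,0,0],[0,0,0],[0,0,0],[0,0,0]], "delta_rot": [[0,0,0],[0,0,0],[0,0,0],[0,0,0],[0,0,0],[0,0,0],[0,0,0],[0,0,0]], "claw": [0,0,0,0,0,0,0,0]}}

```text
clock: 7.7
eef_pos: [0.4615, 0.0957, 0.1048]
tcp_rot: [3.141, 0.0, 2.738]
contact_force: [0.3, -0.2, -0.3]
grip_width: -0.003
```

Request:
{"op": "arm_command", "data": {"translation": [[0,0,0],[0,0,0],[0,0,0],[0,0,0],[0,0,0],[0,0,0],[0,0,0],[0,0,0]], "delta_rot": [[0,0,0],[0,0,0],[0,0,0],[0,0,0],[0,0,0],[0,0,0],[0,0,0],[0,0,0]], "claw": [0,0,0,0,0,0,0,0]}}

```text
clock: 8.5
eef_pos: [0.4614, 0.0957, 0.1046]
tcp_rot: [-3.142, 0.0, 2.738]
contact_force: [0.3, 0.3, -0.5]
grip_width: 0.0
```

Request:
{"op": "arm_command", "data": {"translation": [[0,0,0],[0,0,0],[0,0,0],[0,0,0],[0,0,0],[0,0,0]], "delta_rot": [[0,0,0],[0,0,0],[0,0,0],[0,0,0],[0,0,0],[0,0,0]], "claw": [0,0,0,0,0,0]}}

```text
clock: 9.1
eef_pos: [0.4614, 0.0957, 0.1046]
tcp_rot: [3.142, 0.0, 2.738]
contact_force: [0.1, 0.2, -0.0]
grip_width: -0.0
```

```bash
python3 m.py 8 ; python3 -c "
from h import *;print(sensors.get_obs()['eef_pos'])"
```

```text
9.1 0.0 0
9.15 0.0 0
9.2 -150.1 5
9.25 -146.3 20
9.3 -141.7 30
9.35 -137.6 37
9.4 -133.5 45
9.45 -129.0 46
[0.46143008 0.09571248 0.10462792]
```

Request:
{"op": "arm_command", "data": {"translation": [[0,0,0],[0,0,0],[0,0,0],[0,0,0],[0,0,0],[0,0,0],[0,0,0],[0,0,0]], "delta_rot": [[0,0,0],[0,0,0],[0,0,0],[0,0,0],[0,0,0],[0,0,0],[0,0,0],[0,0,0]], "claw": [0,0,0,0,0,0,0,0]}}

```text
clock: 10.3
eef_pos: [0.4614, 0.0957, 0.1046]
tcp_rot: [-3.142, -0.0, 2.738]
contact_force: [-0.3, 0.1, -0.7]
grip_width: 0.001
```

Request:
{"op": "arm_command", "data": {"translation": [[0,0,0],[0,0,0],[0,0,0],[0,0,-4],[0,0,-3],[0,0,-1],[0,0,0],[0,0,0]], "delta_rot": [[0,0,0],[0,0,0],[0,0,0],[0,0,0],[0,0,0],[0,0,0],[0,0,0],[0,0,0]], "claw": [0,0,0,0,0,0,0,0]}}

```text
clock: 11.1
eef_pos: [0.4616, 0.0958, 0.0974]
tcp_rot: [3.141, -0.0, 2.738]
contact_force: [-2.0, -0.6, 5.9]
grip_width: -0.001
```

```bash
python3 m.py 4 top2.png
```

```text
11.1 -35.9 43
11.15 -35.9 44
11.2 -35.9 43
11.25 -35.9 43
```

Run:
```python
from h import *
C=np.array([.5437,.0938])
c=cam('top');I=c['color'];h=cv2.cvtColor(I,cv2.COLOR_BGR2HSV)
b=(h[...,0]>15)&(h[...,0]<35)&(h[...,1]>120);b[:,:265]=0;b[:,300:]=0;b[:175]=0;b[205:]=0
v,u=np.nonzero(b);Y=np.array([ray(c,p,q,.1)[:2] for p,q in zip(u,v)])-C
r=np.hypot(*Y.T);a=np.degrees(np.arctan2(Y[:,1],Y[:,0]))
for lo,hi in((.115,.128),(.128,.136),(.136,.16)):
    k=(r>lo)&(r<hi);print(lo,k.sum(),a[k].mean(),np.ptp(a[k]) if k.any() else 0)
h=cv2.cvtColor(I,cv2.COLOR_BGR2HSV)
m=((h[...,0]<8)|(h[...,0]>172))&(h[...,1]>120)&(h[...,2]>90)
v,u=np.nonzero(m);P=np.array([ray(c,p,q,.1)[:2] for p,q in zip(u,v)])-C
r=np.hypot(*P.T);P=P[(r>.05)&(r<.12)]
print(cv2.fitLine(P.astype('float32'),cv2.DIST_L2,0,.01,.01).ravel())
cv2.imwrite('pics/c1.png',cv2.resize(I[170:290,200:310],None,fx=5,fy=5,interpolation=cv2.INTER_CUBIC))
w=optics.read_camera('wrist');cv2.imwrite('pics/w1.png',w['color'])
```

```text
0.115 6 -31.260325596964265 3.8777583816205414
0.128 17 -31.861677432031 8.481397805246417
0.136 33 -31.075924284963488 8.338970702587353
[ 0.80242103 -0.59675825  0.07010707 -0.05076182]
```

View pics/c1.png

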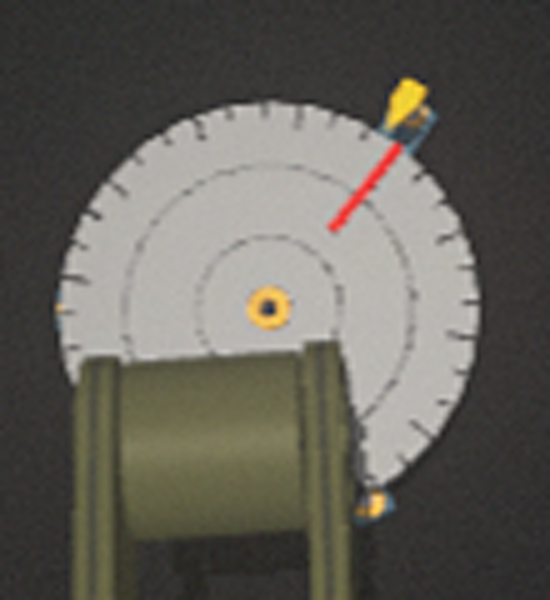

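View pics/w1.png

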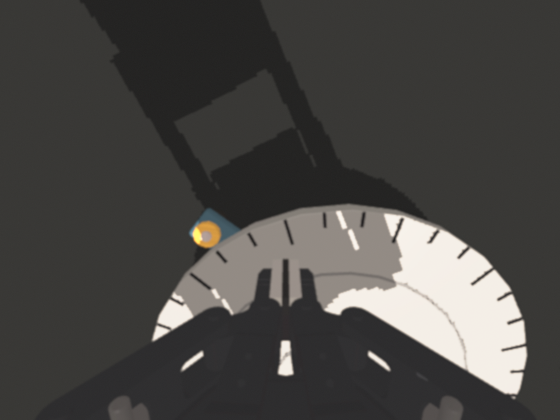

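The crop shows the red line's end (400,146) about 5.5° clockwise of the pointer (tip at 390,125), seen from the screw (269,308). The wrist view shows a fingertip on the disc and nothing else. I'll draw it 7–8 mm in -y.

Request:
{"op": "arm_command", "data": {"translation": [[0,-1.5,0],[0,-2,0],[0,-2,0],[0,-2,0],[0,0,0],[0,0,0],[0,0,0]], "delta_rot": [[0,0,0],[0,0,0],[0,0,0],[0,0,0],[0,0,0],[0,0,0],[0,0,0]], "claw": [0,0,0,0,0,0,0]}}

```text
clock: 12.1
eef_pos: [0.4622, 0.0883, 0.0977]
tcp_rot: [3.141, 0.001, 2.738]
contact_force: [-1.0, 0.8, 5.3]
grip_width: -0.002
```

```bash
python3 m.py 2
```

```text
12.1 -30.5 47
12.15 -30.6 45
```

Request:
{"op": "arm_command", "data": {"translation": [[0,0,1],[0,0,1],[0,0,2],[0,0,10],[0,0,30],[0,0,40],[-20,0,40],[-20,0,0]], "delta_rot": [[0,0,0],[0,0,0],[0,0,0],[0,0,0],[0,0,0],[0,0,0],[0,0,0],[0,0,0]], "claw": [0,0,0,0,0,0,0,0]}}

```text
clock: 13.0
eef_pos: [0.424, 0.0884, 0.2278]
tcp_rot: [3.137, 0.01, 2.738]
contact_force: [-0.4, 0.8, 1.0]
grip_width: -0.0
```

```bash
python3 m.py 3
python3 - <<'E'
from h import *
c=cam('top');s=cam('scene')
a=cv2.resize(c['color'][170:290,200:310],None,fx=4,fy=4,interpolation=3)
b=cv2.resize(s['color'][180:270,260:400],None,fx=2.5,fy=2.5,interpolation=3)
o=np.zeros((480,800,3),'uint8');o[:,:440]=a;o[:225,445:795]=b;cv2.imwrite('pics/f.png',o)
E
```

```text
13.0 -30.5 46
13.05 -30.6 44
13.1 -30.6 44
```

View pics/f.png

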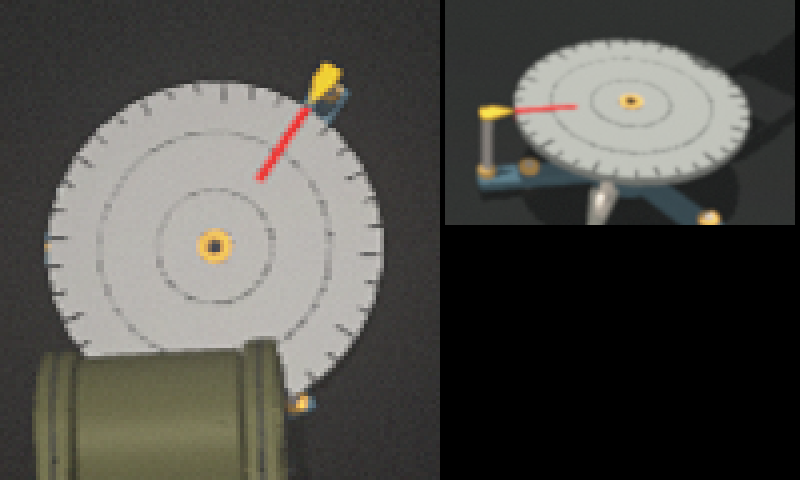

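The red line's outer end (308,108) meets the pointer tip (310,103) in both views. The disc is at rest and the hand is clear, so I'm handing in.

```bash
python3 -c "
from bench import workorder;print(workorder.job_done())"
```

```text
the job is handed in; nothing more can be done
None
```

The disc is standing at zero with the hand clear, and I have handed the job in at about 13 s. No verdict was reported.

- **Spin:** I pressed the shut fingertip on the disc at about 5–8 N (4 N was the last reading) and swept it. The disc then turned counter-clockwise at about 3.2 rad/s.
- **Coast:** It ran untouched for about 7 s, losing roughly 0.36 rad/s each second, which is within the stated range.
- **Brake:** I stopped it with a fingertip at about 6 N while it was still turning at about 0.9 rad/s. It came to rest about 5° short of the pointer, so I drew it round those 5° and lifted straight off.
- **Last checks:** Three top-camera readings put the red line at -30.5° to -30.6°, so the disc was at rest. The pointer measured -30.4° with one disc-centre estimate and -31.1° to -31.9° with another. The gap is at most about 1.3° (about 3 mm), inside the 4° allowed. Both the top and scene views show the line meeting the tip.
- **Not re-measured:** I did not measure the bottles, can and weight again at the end. The hand never went lower than 0.19 m except over the disc.

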